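Complete the sample carrier and hold it up

TASK

The sample carrier on the round stand is one red tin short: stand the loose red tin upright and centred on the carrier's empty raised white seat and let go of it, with the carrier still on its stand. Then take the carrier by its yellow handle, lift it straight up at least 8 cm clear of the stand without tipping it, and keep it level and still in the air with both tins standing on their seats; the job finishes while you are still holding it up. Leave the other tins and packing things where they are.

Things in the scene. Friction and masses are not known exactly. Their poses are not given: they have to be found in the camera images.
- loose_tin: Red round tin with a pale band and a thin gold ring on its lid, 56 mm diameter, 62 mm high, about 0.15 kg, standing upright on the work surface beside a blue and a white tin of the same size (the three are shuffled). Origin: centre of its underside; z up.
- seated_tin: The same kind of red tin, 56 mm diameter, 62 mm high, about 0.15 kg, already standing on one seat of the carrier, resting there by friction only. Origin: centre of its underside; z up.
- carrier: Loose carrier, about 0.32 kg empty, standing on the round stand at any yaw. Black base plate 230 (x) x 100 (y) x 8 mm; two white round seats 40 mm wide, 18 mm high, at x = +-75 mm (tops 26 mm above the underside). Over the middle a fixed arch: 10 mm posts at y = +-44 mm and a yellow bar along y, its centre 122 mm and top 132 mm above the underside. Origin: centre of the underside; z up.
- empty_seat (a point): Centre of the top face of the carrier's empty white seat, 75 mm from the middle in the carrier's +x direction, 26 mm above its underside. Same axes as the carrier.
- full_seat (a point): Centre of the top face of the carrier's other seat (carrier -x), where the seated tin stands. Same axes as the carrier.
- handle (a point): Centre of the yellow handle bar (14 mm wide along the carrier's x, 98 mm long along its y, 20 mm high); the middle 70 mm between the posts is free to grip across its width. Directly above the carrier's centre of mass when both tins are on.
- stand: Fixed round metal stand, 250 mm diameter, its flat top 30 mm above the work surface, under the carrier. Origin: centre of its underside, on the work surface.
- blue_tin: Blue tin of the same size, a bystander, upright on the work surface. Origin: centre of its underside.
- white_tin: White tin of the same size, a bystander, upright on the work surface. Origin: centre of its underside.
- carton: Small closed cardboard carton 120 x 80 x 50 mm, a bystander, on the right. Origin: centre of its underside.
- tape_roll: Roll of amber packing tape lying flat, 90 mm diameter, 48 mm high, a bystander, on the right. Origin: centre of its underside.
- scraper: White-handled spatula lying flat, a bystander, to the near right. Origin: underside.
Not all that is in view belongs to the job. What is shaped like the carrier but pink is not meant. What is shaped like the loose_tin but turquoise is not meant.

How it is judged:
By the outcome, as a careful person would: the job done as asked, in the order asked, and still so for the second after the job is handed in, while the arm keeps its last pose, push and grip.
It also fails if it takes over 64 s, if anything falls off the work surface, if the arm or the gripper's body presses on something with over 40 N, if the wrist force passes 120 N, or if a joint passes its speed limit or range.

ROBOT

A 7-joint arm with a two-finger parallel gripper is mounted at the origin on the work surface. World frame = base frame: x ahead of the robot, y to its left, z up, the work surface at z = 0. Lengths are in mm, angles in rad, forces in N, time in s.
With the tool pointing down it reaches from about 400 to 875 mm from the base axis. Payload 4.4 kg.
Tool frame: the origin (TCP) lies midway between the tips of the shut fingers; the grasp point (between the pads) lies ctrl.tcp_to_grasp behind it (ctrl.tcp_to_grasp is the distance from the TCP to the grasp point, in mm); z points along the fingers, y is the line along which they close (so a half turn about z gives the same grasp; the last joint's range is limited). The gripper opens to 85 mm and grips with 20 to 120 N. Pads are 22 mm wide; open, the fingers measure 114 mm over their backs; the gripper's body (76 mm by 85 mm) begins 54 mm behind the grasp point. The pads swing forward as they close: fully open they stand 13 mm farther back than shut.
Start: joints at [-1.384, 0.628, 0.038, 1.517, -0.027, 0.996, -0.02], TCP at [162.55, 629.361, 231.313] pointing down, gripper open.
Joint ranges: [-3.06, 3.06], [-0.37, 2.12], [-1.25, 1.32], [0.18, 2.47], [-1.1, 4.24], [0.23, 1.98], [-2.94, 2.94]. Speed limits (rad/s): [2.57, 2.57, 3.14, 3.14, 3.14, 3.14, 3.14].

INTERFACE

Orientations are given as [roll, pitch, yaw] about the fixed x, y, z axes, in that order (R = Rz(yaw) Ry(pitch) Rx(roll)).
In Python, from cell import ctrl, get_image, get_calibration, workorder, boxes_of, place_of gives the robot as it stands.
- The arm moves only by the tool play_rows, never from a script. Its argument "series" is a list that holds one entry, the list of rows, each a list of 7 numbers: the shift along the world's x, y, z in cm, then the turn, a rotation vector about the world's x, y, z in degrees, then the closure, from 0 (fully open) to 1 (shut). A call has 1 to 20 rows; each row shifts and turns the commanded pose from where the row before left it; what a row does not reach is not made up. A row lasts 1/8 s, in which the tool goes at most 62.5 mm and 10.7 degrees, less where a joint would pass 70% of its speed; a pose out of reach is approached as far as the arm can. A call with a gripper value outside its range is refused whole. The fingers move at their own pace and stop on an object; the grip force is fixed at half the most. Time passes only in rows, so rows that do not move let the fingers close. It gives the time, the measured TCP pose, the force, the opening and the grip force at its end, in the units of the state.
- ctrl.read_state(): the state, without advancing time (a new reading comes with each control period).
- get_image(name): name is "scene" or "top"; returns (picture, depth): 384x512x3 uint8, red, green, blue; 384x512 float32, mm along the optical axis (not along the pixel's ray), 0 where there is no reading.
- get_calibration(name): a dict with "K" (3x3 intrinsics, pixels), "R" (3x3) and "t" (3): a world point X has camera coordinates R X + t. Camera axes: x right, y down, z forward; pixel columns grow to the right and rows downward; lengths in mm; the calibration is good to about 2 mm. A picture is of the moment at which its call begins. get_calibration takes no time and is no camera call.
- workorder.finish_job(): hands the job in; it is judged then, once.
Trained networks look in the newest picture that a camera, given by its name, has taken for a name from the list of things; names that differ only in an ending like _2 or _b are one class to them, and where a whole thing is asked for, a point or a joint stands for the part that bears it (a point fixed in the world has none). Each returns a list of dicts, best first, with "p" (0 to 1); they miss things now and then, are a little off and sometimes report something else, mostly with a low value. They report only what shows in the picture. A call takes as long as a camera call. They do not tell look-alikes from the thing itself.
- boxes_of(target, camera): "pixel" ([column, row] in pixels, amid what is visible of it).
- place_of(target, camera): "pixel" ([column, row] in pixels: a listed point, or the origin of a listed thing).
The state is a dict: "clock": time; "qpos": joint angles; "qd": joint speeds; "tau": joint torques, N m; "eef_pos": TCP position; "tool_rot": TCP orientation; "force": force on the tool from outside, world axes, zero at the start; "torque": the same for the moment, N m; "width": finger opening in mm; "gripper_force": force on a finger pad.
Only numpy, scipy, OpenCV 4.12 (cv2) and the standard library are available. Lean on these libraries where they do the work, as an engineer would, in place of code of your own. Each camera call takes 0.05 s, during which the arm holds its last target. There are 200 camera calls.

## Working session

There is one attempt and no reset: what is moved stays moved. The work goes in short steps, Python scripts to look and compute and a tool call to move; the robot and the scene stay as the last step left them, time stands still between calls to the robot, and variables do not carry over. Pictures are saved under pics/ and viewed, at most 10 in all, crops included, and the job is handed in when it is done.

Besides the shell and the picture viewer there is one more tool, called after ">>>" in YAML: its name, and indented under it one key for each argument. play_rows: Moves the arm, as the interface text tells. Its arguments: {"type":"object","properties":{"series":{"type":"array"}},"required":["series"]}

```bash
mkdir -p pics; cat > h.py <<'E'
import numpy as np, cv2
from cell import ctrl, get_image, get_calibration, workorder, boxes_of, place_of
def px2w(cam,uv,depth=None,z=None):
    c=get_calibration(cam);K,R,t=[np.array(c[k],float) for k in("K","R","t")]
    r=np.linalg.inv(K)@[uv[0],uv[1],1.]
    if z is None: return R.T@(r*depth-t)
    d=R.T@r;o=-R.T@t
    return o+d*(z-o[2])/d[2]
def w2px(cam,X):
    c=get_calibration(cam);K,R,t=[np.array(c[k],float) for k in("K","R","t")]
    p=K@(R@np.array(X,float)+t);return p[:2]/p[2]
def save(name,im,scale=1,crop=None):
    if crop: im=im[crop[1]:crop[3],crop[0]:crop[2]]
    cv2.imwrite("pics/"+name,cv2.resize(im[:,:,::-1],None,fx=scale,fy=scale,interpolation=cv2.INTER_CUBIC))
E
python3 - <<'E'
from h import *
s=ctrl.read_state();print(s,ctrl.tcp_to_grasp)
a,d=get_image("top");b,e=get_image("scene")
im=np.vstack([a,b]);
save("top.png",a,1.5);save("scene.png",b,1.5)
np.savez("im.npz",a=a,d=d,b=b,e=e)
Z=dict(loose_tin=0,seated_tin=56,carrier=30,empty_seat=56,full_seat=56,handle=152,stand=0,blue_tin=0,white_tin=0)
for cam in("top","scene"):
  for n,z in Z.items():
    for r in place_of(n,cam)[:3]:
      print(cam,n,round(r["p"],2),np.round(r["pixel"]),np.round(px2w(cam,r["pixel"],z=z)))
E
```

```text
{'clock': 0.0, 'qpos': array([-1.38381985,  0.62935244,  0.0384154 ,  1.51839727, -0.0269697 ,
        0.99630633, -0.01997043]), 'qd': array([-2.91655508e-05,  3.65781988e-04, -9.06497609e-04, -6.28563007e-04,
        2.58052179e-03,  1.47594675e-03,  1.04925682e-03]), 'tau': array([ 2.32822640e-05, -5.63385451e+01,  1.22540798e+00, -1.93444526e+01,
        1.07167845e-02,  1.06843770e-02, -1.22824750e-05]), 'eef_pos': array([162.36555722, 628.72800932, 230.37517243]), 'tool_rot': array([-3.13964696e+00,  3.64927430e-05,  2.88888309e+00]), 'force': array([ 0.05091095,  0.06288467, -0.59135663]), 'torque': array([-0.03499268,  0.05489417, -0.01018955]), 'gripper_force': 0.0, 'width': 85.30681981260061} 18.700000000000003
top loose_tin 0.77 [144. 201.] [541. 335.   0.]
top loose_tin 0.6 [164. 176.] [624. 258.   0.]
top seated_tin 0.62 [266. 206.] [467. -91.  56.]
top carrier 0.82 [278. 188.] [ 533. -139.   30.]
top carrier 0.68 [149. 268.] [303. 319.  30.]
top empty_seat 0.8 [297. 170.] [ 584. -209.   56.]
top empty_seat 0.61 [154. 290.] [227. 300.  56.]
top full_seat 0.73 [146. 251.]
[... 347 characters left out ...]
cene loose_tin 0.83 [323. 353.] [536. 335.   0.]
scene loose_tin 0.8 [275. 332.] [607. 242.   0.]
scene seated_tin 0.58 [251. 190.] [473. -99.  56.]
scene carrier 0.77 [228. 193.] [ 526. -139.   30.]
scene carrier 0.63 [396. 292.] [315. 314.  30.]
scene empty_seat 0.97 [422. 270.] [239. 307.  56.]
scene empty_seat 0.78 [202. 177.] [ 573. -209.   56.]
scene full_seat 0.96 [381. 309.] [384. 328.  56.]
scene full_seat 0.57 [251. 189.] [ 472. -101.   56.]
scene handle 0.82 [227. 164.] [ 518. -142.  152.]
scene handle 0.81 [416. 274.] [316. 318. 152.]
scene stand 0.95 [226. 198.] [ 533. -148.    0.]
scene blue_tin 0.74 [305. 259.] [443. 128.   0.]
scene white_tin 0.86 [244. 293.] [622. 126.   0.]
```

View pics/top.png

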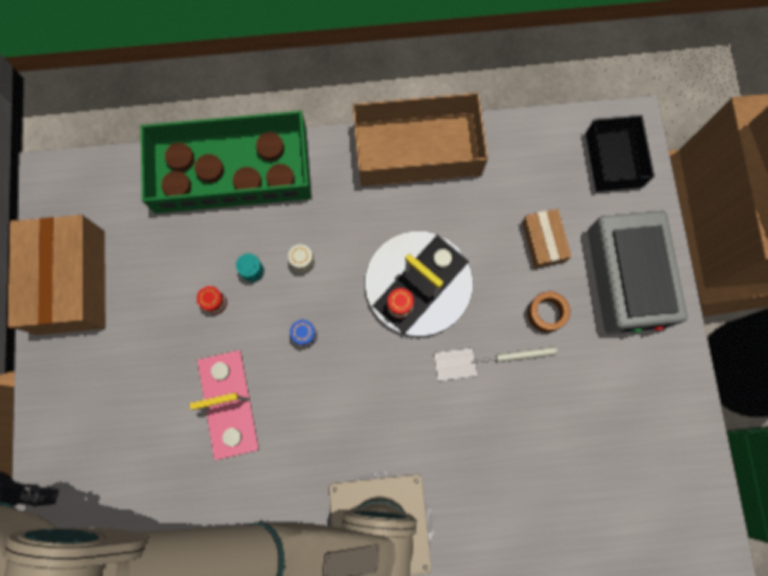

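View pics/scene.png

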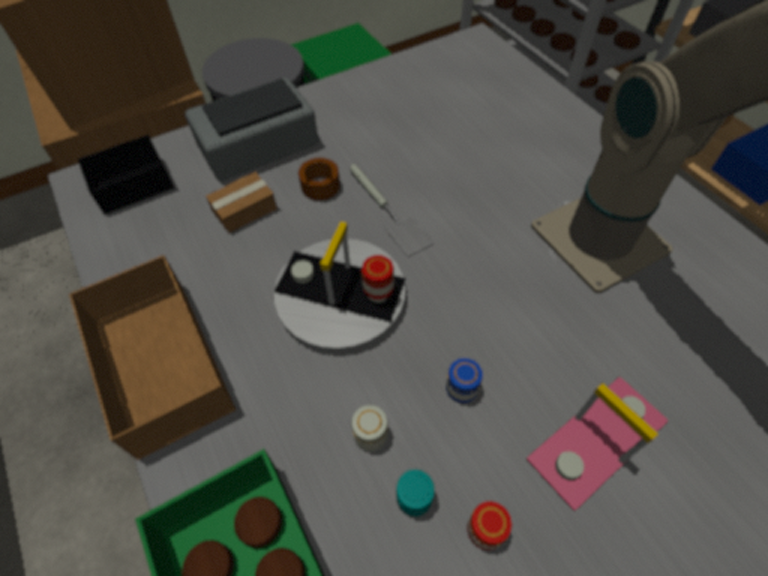

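The loose tin could be either red at top (140,199) or turquoise at (166,178). Red with a gold ring and pale band fits, and turquoise is excluded. The carrier could be black on the round stand at (278,188) or pink at (150,268), and the black one on the stand is meant. I'll measure both and confirm in an enlarged crop.

```bash
cat >> h.py <<'E'
def cloud(cam,d):
    c=get_calibration(cam);K,R,t=[np.array(c[k],float) for k in("K","R","t")]
    v,u=np.mgrid[0:d.shape[0],0:d.shape[1]]
    P=np.stack([(u-K[0,2])/K[0,0]*d,(v-K[1,2])/K[1,1]*d,d],-1)
    return (P-t)@R
def blob(cam,im,d,col,c,r,zr):
    P=cloud(cam,d);h=cv2.cvtColor(im,cv2.COLOR_RGB2HSV).astype(int)
    H,S,V=h[...,0],h[...,1],h[...,2]
    m={"red":((H<9)|(H>170))&(S>130)&(V>60),"yellow":(H>18)&(H<34)&(S>130)&(V>80),"white":(S<70)&(V>130),"dark":(V<60),"any":V>=0}[col]
    m=m&(d>0)&(np.hypot(P[...,0]-c[0],P[...,1]-c[1])<r)&(P[...,2]>zr[0])&(P[...,2]<zr[1])
    return P[m],np.argwhere(m)[:,::-1]
E
python3 - <<'E'
from h import *
f=np.load("im.npz")
for cam,i,d in(("top",f["a"],f["d"]),("scene",f["b"],f["e"])):
  for n,col,c,r,zr in(("loose","red",(541,335),50,(52,75)),("seated","red",(472,-95),45,(108,130)),("seat","white",(578,-207),35,(45,70)),("handle","yellow",(522,-140),70,(135,175)),("plate","dark",(528,-140),140,(30,48))):
    P,uv=blob(cam,i,d,col,c,r,zr)
    if len(P)<4: print(cam,n,len(P));continue
    cc,sz,an=cv2.minAreaRect(P[:,:2].astype(np.float32))
    print(cam,n,len(P),"mean",P.mean(0).round(1),"zmed",np.median(P[:,2]).round(1),"rect",np.round(cc,1),np.round(sz,1),round(an,1),"px",uv.mean(0).round(1))
  print(cam,[w2px(cam,x).round(1) for x in((541,335,62),(580,-209,56),(523,-140,162))])
A=cv2.resize(f["b"][320:375,250:350],(780,429),interpolation=3);B=cv2.resize(f["b"][145:235,180:275],(780,600)[::1],interpolation=3)
C=cv2.resize(np.vstack([cv2.resize(A,(700,280)),cv2.resize(B,(700,300))]),(700,580))
cv2.imwrite("pics/crop.png",C[:,:,::-1])
E
```

```text
top loose 197 mean [536.2 334.2  63.1] zmed 63.5 rect [537.6 334.9] [51.9 51.3] 27.9 px [139.1 198.2]
top seated 209 mean [475.8 -92.7 119.1] zmed 119.2 rect [475.5 -93.2] [52.1 54.3] 84.2 px [266.9 199.9]
top seat 104 mean [ 579.4 -201.9   56.3] zmed 56.5 rect [ 579.8 -201.8] [35.  38.6] 87.1 px [294.9 171.3]
top handle 151 mean [ 525.6 -148.4  160.7] zmed 161.5 rect [ 527.8 -148.4] [93.5 15.4] 42.9 px [282.8 180.2]
top plate 870 mean [ 526.  -146.6   38.6] zmed 38.7 rect [ 527.9 -144.4] [ 91.9 223.5] 41.4 px [280.4 189.1]
top [array([138.9, 196.9]), array([296.9, 170.9]), array([280.3, 181.2])]
scene loose 478 mean [538.4 335.2  62.4] zmed 62.6 rect [536.9 335.1] [54.  53.8] 9.4 px [327.  348.6]
scene seated 254 mean [476.9 -89.9 118.6] zmed 119.1 rect [475.  -90.9] [52.2 53.3] 36.6 px [251.1 179.3]
scene seat 86 mean [ 577.8 -203.    57.1] zmed 57.2 rect [ 577.5 -204. ] [30.6 31.4] 53.7 px [200.9 179.2]
scene handle 179 mean [ 529.1 -144.   162.7] zmed 162.9 rect [ 527.4 -146.4] [98.4 14.7] 42.8 px [222.2 162.8]
scene plate 1630 mean [ 533.8 -139.3   39.3] zmed 39.2 rect [ 527.8 -146.2] [ 99.8 229.1] 42.9 px [225.8 192.3]
scene [array([325.8, 349.2]), array([199.4, 178.2]), array([225.1, 162.9])]
```

View pics/crop.png

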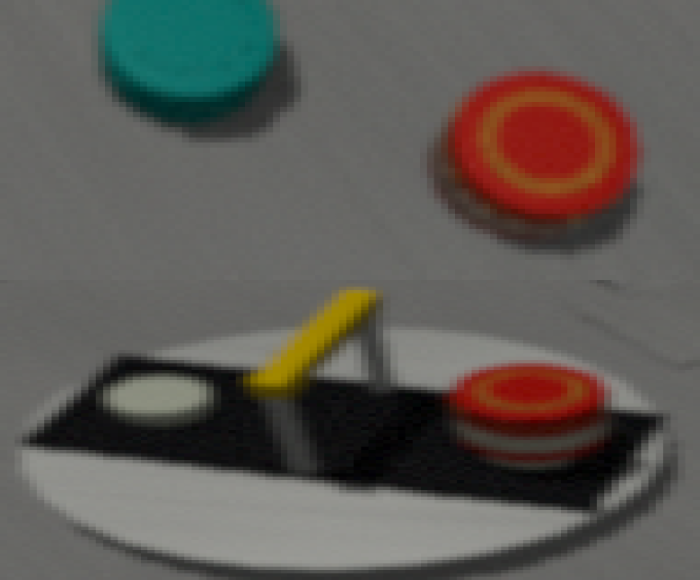

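The crop confirms it. The red tin with gold ring is the loose one, next to the turquoise decoy. The black carrier on the stand has its empty white seat at crop left. I'm moving above the tin.

>>> play_rows:
  series:
    - [[3.12,-2.45,-0.6,0,0,-2.72,0],[3.12,-2.45,-0.6,0,0,-2.72,0],[3.12,-2.45,-0.6,0,0,-2.72,0],[3.12,-2.45,-0.6,0,0,-2.72,0],[3.12,-2.45,-0.6,0,0,-2.72,0],[3.12,-2.45,-0.6,0,0,-2.72,0],[3.12,-2.45,-0.6,0,0,-2.72,0],[3.12,-2.45,-0.6,0,0,-2.72,0],[3.12,-2.45,-0.6,0,0,-2.72,0],[3.12,-2.45,-0.6,0,0,-2.72,0],[3.12,-2.45,-0.6,0,0,-2.72,0],[3.12,-2.45,-0.6,0,0,-2.72,0],[0,0,0,0,0,0,0],[0,0,0,0,0,0,0]]

```text
clock: 2.75
eef_pos: [536.5, 335.9, 159.2]
tool_rot: [-3.141, -0.001, 2.32]
force: [-0.8, 0.6, 1.0]
width: 85.4
gripper_force: 0.0
```

```bash
python3 - <<'E'
from h import *
s=ctrl.read_state();print(s["qpos"].round(3),s["eef_pos"].round(1),np.degrees(s["tool_rot"]).round(2))
E
```

```text
[-0.701  0.69   0.163  1.641 -0.142  0.823  0.271] [536.5 335.9 159.2] [-1.7999e+02 -6.0000e-02  1.3290e+02]
```

>>> play_rows:
  series:
    - [[0.09,-0.09,-2,0,0,0,0],[0,0,-2,0,0,0,0],[0,0,-2,0,0,0,0],[0,0,-2,0,0,0,0],[0,0,-2,0,0,0,0],[0,0,-1.5,0,0,0,0],[0,0,-1.5,0,0,0,0],[0,0,-1,0,0,0,0],[0,0,-0.5,0,0,0,0],[0,0,0,0,0,0,0],[0,0,0,0,0,0,0.3],[0,0,0,0,0,0,0.5],[0,0,0,0,0,0,0.7],[0,0,0,0,0,0,1],[0,0,0,0,0,0,1],[0,0,0,0,0,0,1],[0,0,0,0,0,0,1]]

```text
clock: 4.88
eef_pos: [538.3, 334.7, 15.1]
tool_rot: [3.14, 0.0, 2.319]
force: [-0.3, 0.2, 5.1]
width: 54.8
gripper_force: 63.4
```

>>> play_rows:
  series:
    - [[0,0,1,0,0,0,1],[0,0,3,0,0,0,1],[0,0,4,0,0,0,1],[0,0,4,0,0,0,1],[0,0,4,0,0,0,1],[0,0,4,0,0,0,1],[0,0,1.5,0,0,0,1],[0,0,0,0,0,0,1]]

```text
clock: 5.88
eef_pos: [537.9, 334.6, 229.6]
tool_rot: [3.141, 0.0, 2.319]
force: [0.4, -0.2, -2.6]
width: 54.7
gripper_force: 63.8
```

>>> play_rows:
  series:
    - [[0.25,-1.5,0,0,0,0,1],[0.25,-3,0,0,0,0,1],[0.25,-3.5,0,0,0,0,1],[0.25,-3.5,0,0,0,0,1],[0.25,-3.5,0,0,0,0,1],[0.25,-3.5,0,0,0,0,1],[0.25,-3.5,0,0,0,0,1],[0.25,-3.5,0,0,0,0,1],[0.25,-3.5,0,0,0,0,1],[0.25,-3.5,0,0,0,0,1],[0.25,-3.5,0,0,0,0,1],[0.25,-3.5,0,0,0,0,1],[0.25,-3.5,0,0,0,0,1],[0.25,-3.5,0,0,0,0,1],[0.25,-3.5,0,0,0,0,1],[0.25,-2.1,0,0,0,0,1],[0,-1.5,0,0,0,0,1],[0,0,0,0,0,0,1],[0,0,0,0,0,0,1]]

```text
clock: 8.25
eef_pos: [578.0, -199.8, 229.1]
tool_rot: [3.141, -0.001, 2.321]
force: [0.6, 0.1, -1.8]
width: 54.9
gripper_force: 63.8
```

```bash
python3 - <<'E'
from h import *
s=ctrl.read_state();e=s["eef_pos"];print(s["qpos"].round(3),e.round(1),np.degrees(s["tool_rot"]).round(2),s["force"].round(1))
for cam in("scene","top"):
  i,d=get_image(cam)
  for zr in((260,300),(220,290)):
    P,uv=blob(cam,i,d,"red",e[:2],60,zr)
    if len(P)>3: print(cam,len(P),P.mean(0).round(1),P.min(0).round(1),P.max(0).round(1))
  if cam=="scene":
    c=w2px(cam,(e[0],e[1],240)).astype(int);print(c);x,y=max(c[0]-70,0),max(c[1]-60,0)
    save("held.png",i,5,(x,y,x+150,y+115))
E
```

```text
[ 0.172  0.581  0.186  1.636 -0.127  0.938  1.154] [ 578.  -199.8  229.1] [ 1.7996e+02 -8.0000e-02  1.3298e+02] [ 0.6  0.1 -1.8]
scene 153 [ 569.8 -186.5  275.6] [ 547.  -218.6  260.7] [ 592.3 -169.3  280.3]
scene 194 [ 572.1 -183.5  267.2] [ 547.  -218.6  221.9] [ 596.6 -169.2  280.3]
[190 134]
```

View pics/held.png

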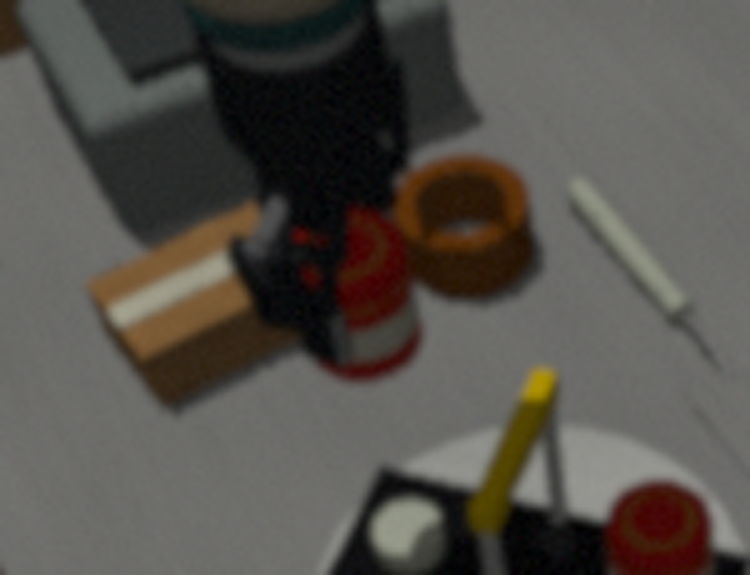

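>>> play_rows:
  series:
    - [[0.12,-0.26,-1,0,0,0,1],[0,0,-2,0,0,0,1],[0,0,-2.5,0,0,0,1],[0,0,-2.5,0,0,0,1],[0,0,-2.5,0,0,0,1],[0,0,-2,0,0,0,1],[0,0,-1,0,0,0,1],[0,0,-0.7,0,0,0,1],[0,0,0,0,0,0,1],[0,0,0,0,0,0,1],[0,0,0,0,0,0,1]]

```text
clock: 9.72
eef_pos: [579.5, -204.3, 88.0]
tool_rot: [3.141, 0.001, 2.319]
force: [-0.6, 0.4, -1.6]
width: 54.8
gripper_force: 63.8
```

```bash
python3 - <<'E'
from h import *
s=ctrl.read_state();e=s["eef_pos"];print(e.round(2),np.degrees(s["tool_rot"]).round(2),s["force"].round(1))
i,d=get_image("scene");c=w2px("scene",(e[0],e[1],80)).astype(int);print(c)
save("near.png",i,6,(c[0]-55,c[1]-45,c[0]+65,c[1]+45))
u=np.array([.681,-.733])
P,uv=blob("scene",i,d,"red",e[:2],45,(60,150));q=(P[:,:2]-e[:2])@np.c_[u,[.733,.681]];print(len(P),q.min(0),q.max(0))
P,uv=blob("scene",i,d,"white",e[:2],28,(40,62));print(len(P),P.mean(0) if len(P) else 0)
E
```

```text
[ 579.5  -204.29   87.99] [1.7996e+02 6.0000e-02 1.3288e+02] [-0.6  0.4 -1.6]
[199 174]
137 [-28.79824905 -24.75158113] [-1.70661879 28.42998867]
0 0
```

View pics/near.png

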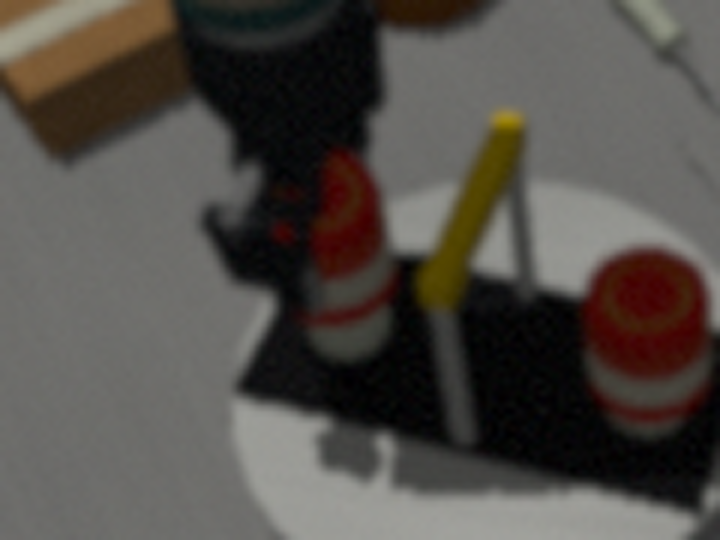

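The tin is held upright just over the seat, with the seat visible below it near (345,345) in the crop. I'll shift about 2 mm and lower.

>>> play_rows:
  series:
    - [[-0.03,0.19,-0.5,0,0,0,1],[0,0,-0.5,0,0,0,1],[0,0,-0.3,0,0,0,1],[0,0,0,0,0,0,1],[0,0,0,0,0,0,1],[0,0,0,0,0,0,1]]

```text
clock: 10.52
eef_pos: [578.9, -202.3, 74.4]
tool_rot: [3.141, 0.0, 2.319]
force: [-0.3, -0.3, -2.1]
width: 54.7
gripper_force: 63.8
```

>>> play_rows:
  series:
    - [[0,0,-0.1,0,0,0,1],[0,0,-0.1,0,0,0,1],[0,0,-0.07,0,0,0,1],[0,0,0,0,0,0,1],[0,0,0,0,0,0,1]]

```text
clock: 11.15
eef_pos: [578.7, -202.2, 71.6]
tool_rot: [-3.142, -0.0, 2.319]
force: [-0.6, -0.1, -1.7]
width: 54.9
gripper_force: 63.8
```

>>> play_rows:
  series:
    - [[0,0,-0.06,0,0,0,1],[0,0,0,0,0,0,1],[0,0,0,0,0,0,1]]

```text
clock: 11.52
eef_pos: [578.8, -202.2, 71.2]
tool_rot: [3.141, 0.0, 2.319]
force: [-0.3, 0.7, -0.0]
width: 54.9
gripper_force: 63.8
```

>>> play_rows:
  series:
    - [[0,0,-0.06,0,0,0,1],[0,0,0,0,0,0,1],[0,0,0,0,0,0,1]]

```text
clock: 11.9
eef_pos: [578.8, -202.3, 71.1]
tool_rot: [3.141, 0.0, 2.319]
force: [-1.6, 0.7, 5.3]
width: 54.6
gripper_force: 63.9
```

Contact is made, so I'm releasing slowly and rising.

>>> play_rows:
  series:
    - [[0,0,0,0,0,0,0.3],[0,0,0,0,0,0,0.25],[0,0,0,0,0,0,0.2],[0,0,0,0,0,0,0.1],[0,0,0,0,0,0,0.05],[0,0,0,0,0,0,0.0],[0,0,0,0,0,0,0],[0,0,1,0,0,0,0],[0,0,2,0,0,0,0],[0,0,3,0,0,0,0],[0,0,4,0,0,0,0],[0,0,4,0,0,0,0],[0.0,0,3,0,0,0,0],[0,0,0,0,0,0,0],[0,0,0,0,0,0,0]]

```text
clock: 13.78
eef_pos: [578.3, -202.0, 240.2]
tool_rot: [-3.141, -0.001, 2.319]
force: [-0.4, -0.3, -0.1]
width: 85.5
gripper_force: 0.0
```

```bash
python3 - <<'E'
from h import *
s=ctrl.read_state();print(s["eef_pos"].round(1))
for cam in("top","scene"):
  i,d=get_image(cam)
  for n,col,c,r,zr in(("placed","red",(579,-202),45,(108,130)),("seated","red",(475,-92),45,(108,130)),("handle","yellow",(527,-147),70,(135,175)),("plate","dark",(528,-146),140,(30,48))):
    P,uv=blob(cam,i,d,col,c,r,zr)
    if len(P)<4: print(cam,n,len(P));continue
    cc,sz,an=cv2.minAreaRect(P[:,:2].astype(np.float32))
    print(cam,n,len(P),"mean",P.mean(0).round(1),"rect",np.round(cc,1),np.round(sz,1),round(an,1))
  if cam=="scene": save("placed.png",i,6,(160,120,280,215))
E
```

```text
[ 578.3 -202.   240.2]
top placed 0
top seated 0
top handle 0
top plate 0
scene placed 249 mean [ 580.2 -196.4  118.7] rect [ 579.5 -200.2] [53.8 51.6] 66.5
scene seated 236 mean [476.9 -88.2 118.7] rect [476.2 -90. ] [50.2 49.2] 85.6
scene handle 111 mean [ 523.1 -150.7  162.9] rect [ 526.4 -146.7] [93.7 12.9] 43.7
scene plate 1575 mean [ 529.8 -129.4   38.9] rect [ 521.  -144.2] [107.9 236.5] 43.2
```

View pics/placed.png

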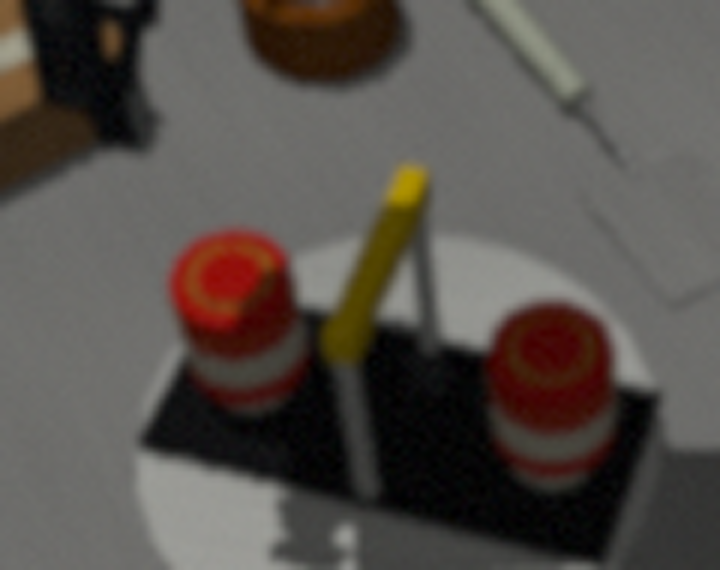

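Both tins stand on their seats. The placed one is left at crop (235,320), the seated one right at (550,395), and the carrier hasn't moved. Next is the handle.

>>> play_rows:
  series:
    - [[-0.51,0.55,0,0,0,-9,0],[-0.51,0.55,0,0,0,-9,0],[-0.51,0.55,0,0,0,-9,0.2],[-0.51,0.55,0,0,0,-9,0.4],[-0.51,0.55,0,0,0,-9,0.5],[-0.51,0.55,0,0,0,-9,0.5],[-0.51,0.55,0,0,0,-9,0.5],[-0.51,0.55,0,0,0,-9,0.5],[-0.51,0.55,0,0,0,-9,0.5],[-0.51,0.55,0,0,0,-9,0.5],[0,0,0,0,0,0,0.5],[0,0,0,0,0,0,0.5],[0,0,0,0,0,0,0.5]]

```text
clock: 15.5
eef_pos: [527.8, -147.6, 240.3]
tool_rot: [3.142, 0.0, 0.749]
force: [0.2, 0.1, 0.2]
width: 42.8
gripper_force: 0.0
```

>>> play_rows:
  series:
    - [[-0.04,0.1,-2,0,0,0,0.5],[0,0,-2,0,0,0,0.5],[0,0,-2,0,0,0,0.5],[0,0,-2,0,0,0,0.5],[0,0,-1.5,0,0,0,0.5],[0,0,-1,0,0,0,0.5],[0,0,-0.3,0,0,0,0.5],[0,0,0,0,0,0,0.5],[0,0,0,0,0,0,0.5],[0,0,0,0,0,0,0.5]]

```text
clock: 16.75
eef_pos: [527.7, -146.3, 132.8]
tool_rot: [3.141, -0.001, 0.748]
force: [-0.9, -0.2, 0.7]
width: 42.8
gripper_force: 0.0
```

```bash
python3 - <<'E'
from h import *
s=ctrl.read_state();e=s["eef_pos"];print(e.round(1),np.degrees(s["tool_rot"]).round(2),s["force"].round(1))
i,d=get_image("scene")
P,uv=blob("scene",i,d,"yellow",(527,-147),70,(135,175));print(len(P),P.mean(0).round(1),cv2.minAreaRect(P[:,:2].astype(np.float32)))
save("grip.png",i,6,(165,110,285,205))
E
```

```text
[ 527.7 -146.3  132.8] [ 1.7996e+02 -3.0000e-02  4.2880e+01] [-0.9 -0.2  0.7]
83 [ 544.3 -131.3  163. ] ((538.2818603515625, -135.4877471923828), (66.62187194824219, 13.306897163391113), 41.179588317871094)
```

View pics/grip.png

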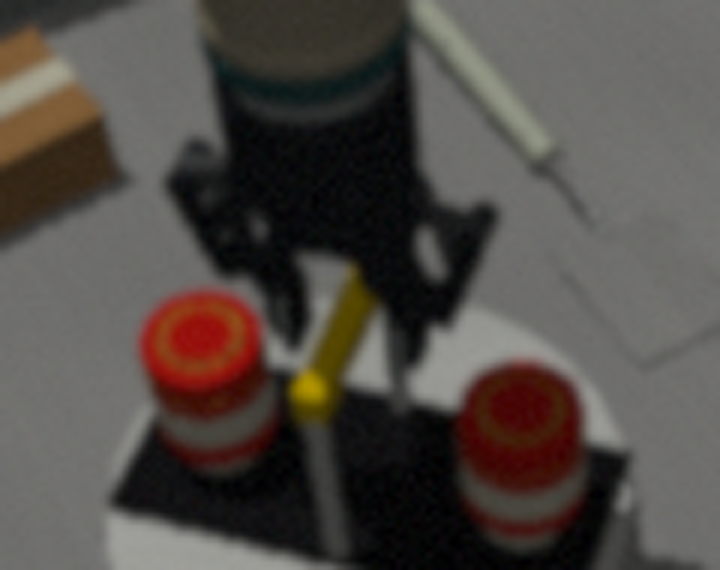

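The fingers straddle the bar around (345,320), clear of both tins, so I'm closing.

>>> play_rows:
  series:
    - [[0,0,0,0,0,0,0.6],[0,0,0,0,0,0,0.7],[0,0,0,0,0,0,0.75],[0,0,0,0,0,0,0.8],[0,0,0,0,0,0,0.85],[0,0,0,0,0,0,0.9],[0,0,0,0,0,0,1],[0,0,0,0,0,0,1],[0,0,0,0,0,0,1],[0,0,0,0,0,0,1]]

```text
clock: 18.05
eef_pos: [527.7, -146.5, 132.6]
tool_rot: [3.141, -0.0, 0.748]
force: [2.3, -1.8, 2.3]
width: 13.0
gripper_force: 59.1
```

Gripped at 13 mm. I'm lifting straight up, gently, by about 12 cm.

>>> play_rows:
  series:
    - [[0,0,0.1,0,0,0,1],[0,0,0.2,0,0,0,1],[0,0,0.3,0,0,0,1],[0,0,0.5,0,0,0,1],[0,0,0.7,0,0,0,1],[0,0,0.9,0,0,0,1],[0,0,1,0,0,0,1],[0,0,1,0,0,0,1],[0,0,1,0,0,0,1],[0,0,1,0,0,0,1],[0,0,1,0,0,0,1],[0,0,1,0,0,0,1],[0,0,1,0,0,0,1],[0,0,0.9,0,0,0,1],[0,0,0.7,0,0,0,1],[0,0,0.5,0,0,0,1],[0,0,0.3,0,0,0,1],[0,0,0.1,0,0,0,1],[0,0,0,0,0,0,1],[0,0,0,0,0,0,1]]

```text
clock: 20.55
eef_pos: [527.2, -146.2, 254.2]
tool_rot: [-3.141, 0.0, 0.748]
force: [-0.2, -0.5, -6.8]
width: 12.7
gripper_force: 58.5
```

>>> play_rows:
  series:
    - [[0,0,0,0,0,0,1],[0,0,0,0,0,0,1],[0,0,0,0,0,0,1],[0,0,0,0,0,0,1],[0,0,0,0,0,0,1],[0,0,0,0,0,0,1]]

```text
clock: 21.3
eef_pos: [527.3, -146.2, 254.4]
tool_rot: [-3.142, -0.0, 0.748]
force: [0.3, 0.4, -5.3]
width: 13.1
gripper_force: 58.5
```

```bash
python3 - <<'E'
from h import *
s=ctrl.read_state();e=s["eef_pos"];print(e.round(1),np.degrees(s["tool_rot"]).round(2),s["force"].round(1),s["torque"].round(2),abs(s["qd"]).max())
i,d=get_image("scene");dz=e[2]-132.6
for n,c in(("placed",(579,-202)),("seated",(475,-92))):
  P,uv=blob("scene",i,d,"red",c,45,(105+dz,130+dz));print(n,len(P),P.mean(0).round(1),cv2.minAreaRect(P[:,:2].astype(np.float32))[:2])
P,uv=blob("scene",i,d,"dark",(528,-146),140,(28+dz,48+dz))
A=np.c_[P[:,:2]-[528,-146],np.ones(len(P))];k=np.linalg.lstsq(A,P[:,2],rcond=None)[0];print("plane",np.degrees(k[:2]).round(2),k[2].round(1))
save("lift.png",i,5,(150,80,290,195))
E
```

```text
[ 527.3 -146.2  254.4] [-180.     -0.     42.88] [ 0.3  0.4 -5.3] [ 0.04 -0.07 -0.02] 0.0018862556083963618
placed 318 [ 579.7 -194.2  239.7] ((577.481201171875, -198.27993774414062), (54.46632385253906, 53.804080963134766))
seated 324 [476.6 -85.3 239.3] ((474.81878662109375, -90.18598175048828), (54.656620025634766, 48.85047912597656))
plane [-0.24 -0.41] 161.0
```

View pics/lift.png

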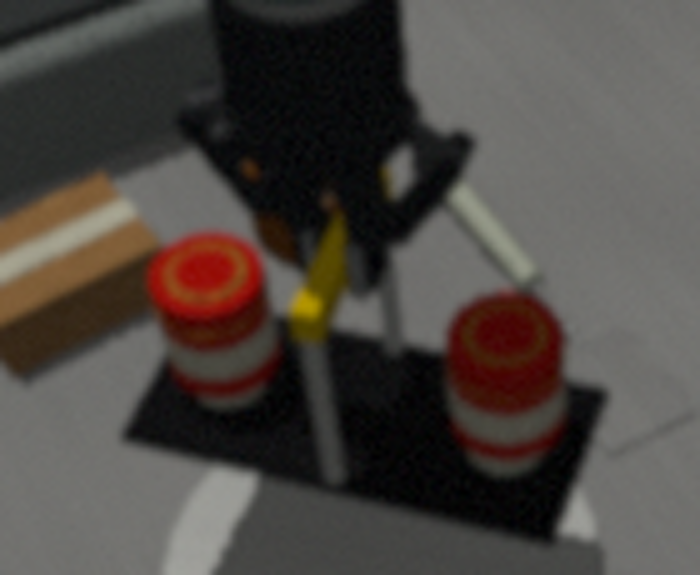

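The carrier hangs level, about 12 cm above the stand. Both tins stand on their seats, at crop (215,320) and (505,380).

```bash
python3 -c "
from h import *
print(workorder.finish_job())"
```

```text
the job is handed in; nothing more can be done
None
```

The job is handed in: the loose red tin stands on the empty seat, and the arm is holding the carrier level and still about 12 cm above its stand with both tins on their seats, at about 21 s of the 64 s allowed.

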